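Slide open the seed box and get out the dibber

ROBOT

A 6-joint arm with a two-finger parallel gripper is mounted at the origin on the work surface. World frame = base frame: x ahead of the robot, y to its left, z up, the work surface at z = 0. Lengths are in mm, angles in degrees, forces in N, time in s.
With the tool pointing down it reaches from about 350 to 850 mm from the base axis. Payload 8.1 kg.
Tool frame: the origin (TCP) lies midway between the tips of the shut fingers; the grasp point (between the pads) lies 19 mm behind it (r.grip_depth is the distance from the TCP to the grasp point, in mm); z points along the fingers, y is the direction in which the jaws open and shut (so a half turn about z gives the same grasp; the last joint's range is limited). The gripper opens to 85 mm and grips with 20 to 120 N. Pads are 22 mm wide; open, the fingers measure 114 mm over their backs; the gripper's body (76 mm by 85 mm) begins 54 mm behind the grasp point. The pads swing forward as they close: fully open they stand 13 mm farther back than shut.
Start: joints at [-71.07, 7.471, 85.268, -0, 87.261, -4.893], TCP at [242.373, -548.872, 231.292] pointing down, gripper open.
Joint ranges: [-169.43, 169.43], [-51.17, 129.36], [1.28, 143.12], [-76.62, 256.62], [0, 156.53], [-152.29, 152.29]. Speed limits (degrees/s): [136.94, 136.94, 159.86, 180, 180, 180].

INTERFACE

Orientations are given as [roll, pitch, yaw] about the fixed x, y, z axes, in that order (R = Rz(yaw) Ry(pitch) Rx(roll)).
In Python, from bench import r, imaging gives the robot as it stands.
- The arm moves only by the shell command python3 -m creep 'ROWS' [FORCE]. ROWS is text: rows parted by semicolons, each of 7 numbers parted by spaces: the shift along the tool's x, y, z in cm, then the turn, a rotation vector about the tool's x, y, z in degrees, then the finger opening in cm, from 0 to 8.54. In form: dx dy dz ax ay az gripper; .... A call has 1 to 20 rows; each row is the pose to reach, as a shift and turn from the pose measured when the call began, along the tool's axes at that moment; what a row does not reach only later rows make up. A row lasts 1/10 s, in which the tool goes at most 50 mm and 8.59 degrees, less where a joint would pass 70% of its speed; a pose out of reach is approached as far as the arm can. A call with a gripper value outside its range is refused whole. The fingers move at their own pace and stop on an object; FORCE is the grip in N (left out, the last holds). Time passes only in rows, so rows that repeat a pose let the fingers close. It gives the time, the measured TCP pose, the force and the opening at its end, in the units of the state.
- r.sense(): the state, without advancing time (a new reading comes with each control period).
- imaging.snapshot(name): name is "scene" or "top" or "wrist"; returns the picture (420x560x3 uint8, red, green, blue); there is no depth.
- imaging.camera_info(name): a dict with "camera_matrix" (3x3 intrinsics, pixels), "R" (3x3) and "t" (3): a world point X has camera coordinates R X + t. Camera axes: x right, y down, z forward; pixel columns grow to the right and rows downward; lengths in mm; the calibration is good to about 2 mm. The wrist camera is an equidistant fisheye: a pixel r from the principal point sees the ray r / f radians off the axis. A picture is of the moment at which its call begins: read the wrist's pose just before it. camera_info takes no time and is no camera call; for the wrist camera it gives the pose at the moment of the call.
- r.hand_in(): hands the job in, once; it reports no verdict.
The state is a dict: "time": time; "joint_pos": joint angles; "qd": joint speeds; "joint_efforts": joint torques, N m; "tool_pos": TCP position; "tcp_rot": TCP orientation; "ft_force": force on the tool from outside, world axes, zero at the start; "wrist_torque": the same for the moment, N m; "finger_gap": finger opening in mm.
Only numpy, scipy, OpenCV 4.12 (cv2) and the standard library are available. Lean on these libraries where they do the work, as an engineer would, in place of code of your own. Each camera call takes 0.05 s, during which the arm holds its last target.

TASK

On the potting bench, slide the lid of the wooden seed box along its grooves all the way to the other end, so that the covered bay is fully open. Then lift out the dibber that lies inside and lay it down, without dropping it, flat on the floor of the empty black seed tray. Leave the lid fully open and in its grooves, and do not disturb the pots and the jar nearby.

Things in the scene. Friction and masses are not known exactly. Their poses are not given: they have to be found in the camera images.
- seed_box: Wooden seed box, fixed: 154 (its x) x 348 (y) x 72 mm tall. Origin: centre of underside, z up. Two bays along y, each 130 wide, 160 long, floor 8 above the bench: the +y bay (centre y=+84) holds the dibber under the lid, the -y bay only flat paper packets. Grooves for the lid run the full length of both long walls under 12 mm wide lips; solid end walls stop it. All wall tops at 72 mm.
- lid: Loose plywood lid, 0.1-0.25 kg, captive in the grooves (2 mm play), slides easily along box y. Plate 142 (x) x 166 (y) x 6 mm; origin at plate centre, axes as the box's; plate top 64 mm above bench. On its middle a thumb block, 70 in x, 16 in y, top 86 mm above bench. In the box frame its origin is at y=+81 mm shut (starts up to 14 mm ajar), y=-81 mm fully open at the end wall.
- dibber: Loose wooden T-handled dibber, steel point, 0.12-0.2 kg, lying flat. Origin on the shaft axis at the balance point, best grasp. y axis along shaft to the crossbar. Shaft 26 mm thick, y=-40 to +52 mm; crossbar 26 thick, 76 long along x, at y=+52; cone tip at y=-72. In the box its axis is 31 mm above bench (rests on low strips), 25 mm or more free each side; on a flat floor its axis is 13 mm up.
- tray_in (a point): Centre of the inner floor of the empty black plastic seed tray, fixed: 250 (this point's x) x 180 (y) x 45 mm tall, walls 4 mm thick, inside 242 x 172 mm, floor 4 mm above the bench. z up.
- clay_pot: Bystander, loose: empty terracotta flower pot, 106 mm wide, 92 mm tall. Origin at the centre of its underside. To be left alone.
- plant_pot: Bystander, loose: black plastic pot with a grey-green rosette plant, about 100 mm wide (its leaves spread wider) and 180 mm tall with its leaves. Origin at the centre of its underside. To be left alone.
- feed_jar: Bystander, loose: amber glass jar with a white cap, 72 mm wide, 110 mm tall. Origin at the centre of its underside. To be left alone.
Mind the look-alikes: they are no part of the job. Several things have the shape of the lid; the one meant has the colours described above.

How it is judged (in metres and radians):
On the way:
1. the lid has been slid to within 20 mm of fully open, in its grooves, with the dibber still lying in the bay (y of lid in the frame of seed_box below -0.06 m and z of lid in the frame of seed_box between 0.05 and 0.075 m and z of dibber in the frame of seed_box below 0.05 m and y of dibber in the frame of seed_box above 0 m), for 0.2 s.
At the end, for the whole second after the job is handed in: The lid is within 20 mm of fully open and still in its grooves; the dibber lies at rest flat on the floor of the tray, its shaft within about 10 degrees of level and its axis less than 22 mm above the tray floor (y of lid in the frame of seed_box below -0.06 m and z of lid in the frame of seed_box between 0.05 and 0.075 m and x of dibber in the frame of tray_in between -0.1 and 0.1 m and y of dibber in the frame of tray_in between -0.08 and 0.08 m and z of dibber in the frame of tray_in below 0.022 m and angle between dibber's own y axis and vertical between 1.4 and 1.74 rad and linear speed of dibber below 0.02 m/s); the robot touches nothing.
It fails at once if the dibber falls free from high up (its axis over 80 mm above the bench, touching nothing) (height (world z) of dibber above 0.08 m and contact force between dibber and anything else below 0.01 N).
It fails at once if the clay pot is moved by more than 30 mm (distance of clay_pot from where it was at the start of the episode above 0.03 m).
It fails at once if the plant pot is moved by more than 30 mm (distance of plant_pot from where it was at the start of the episode above 0.03 m).
It fails at once if the feed jar is moved by more than 30 mm (distance of feed_jar from where it was at the start of the episode above 0.03 m).
It also fails if it takes over 54 s, if anything falls off the work surface, if the arm or the gripper's body presses on something with over 40 N, if the wrist force passes 120 N, or if a joint passes its speed limit or range.

## Working session

There is one attempt and no reset: what is moved stays moved. The work goes in short steps, Python scripts to look and compute and a shell command to move; the robot and the scene stay as the last step left them, time stands still between calls to the robot, and variables do not carry over. Pictures are saved under pics/ and viewed, and the job is handed in when it is done.

```bash
ls; mkdir -p pics; python3 - <<'E'
from bench import r, imaging
import cv2
print(r.sense())
for n in("scene","top","wrist"):
    im=imaging.snapshot(n); cv2.imwrite(f"pics/{n}0.png",im[:,:,::-1])
    c=imaging.camera_info(n); print(n,c)
E
```

```text
pics
{'time': 0.0, 'joint_pos': array([-7.10687378e+01,  7.51285384e+00,  8.53301267e+01, -2.34595497e-03,
        8.72610049e+01, -4.89281192e+00]), 'qd': array([-0.12379105,  0.01037041,  0.00266716,  0.00844928, -0.09498762,
        0.08023   ]), 'joint_efforts': array([-8.69612850e-04, -5.69404328e+01, -5.00553453e+01, -1.47732367e-04,
        1.50866818e-02,  7.95137225e-05]), 'tool_pos': array([ 242.18786929, -548.34791893,  230.25980504]), 'tcp_rot': array([-1.79896194e+02, -6.53458695e-03,  2.38241824e+01]), 'ft_force': array([ 0.22241436, -0.00505266, -0.61243226]), 'wrist_torque': array([0.03129057, 0.00507955, 0.00072248]), 'finger_gap': 85.46507524821165}
scene {'camera_matrix': array([[448.64113078,   0.        , 282.44080566],
       [  0.        , 448.64113078, 207.89830626],
       [  0.        ,   0.        ,   1.        ]]), 'R': array([[-0.72838715,  0.68489834,  0.01914227],
       [ 0.40552062,  0.45345257, -0.79368369],
       [-0.55227275, -0.57034641, -0.60802942]]), 't': array([ 328.98878107, -136.71288288, 1799.68571666])}
top {'camera_matrix': array([[433.81819913,   0.        , 277.41427539],
       [  0.        , 433.81819913, 204.53251078],
       [  0.        ,   0.        ,   1.        ]]), 'R': array([[-0.0178134 , -0.99983213, -0.00428852],
       [-0.99829887,  0.01802391, -0.05544822],
       [ 0.05551621,  0.0032935 , -0.99845235]]), 't': array([  17.43799717,  499.46254528, 1566.25303745])}
wrist {'camera_matrix': array([[325.1922621 ,   0.        , 277.9274961 ],
       [  0.        , 325.1922621 , 212.59231059],
       [  0.        ,   0.        ,   1.        ]]), 'R': array([[ 0.40394013, -0.91478215, -0.00244975],
       [-0.86566786, -0.3831157 ,  0.32224449],
       [-0.29572204, -0.12804681, -0.94665331]]), 't': array([-598.5256939 ,  -42.70720892,  381.73254232])}
```

View pics/scene0.png

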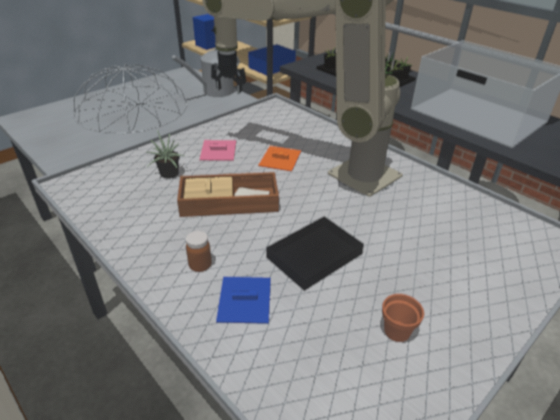

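View pics/top0.png

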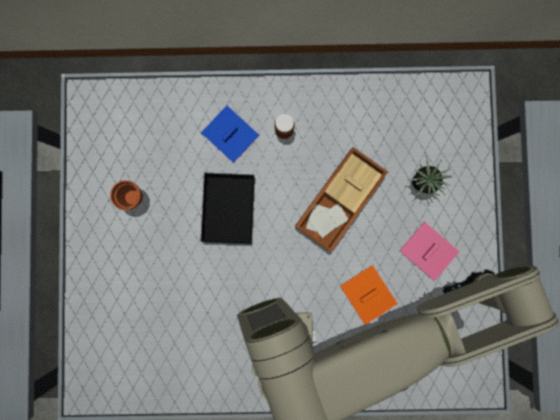

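View pics/wrist0.png

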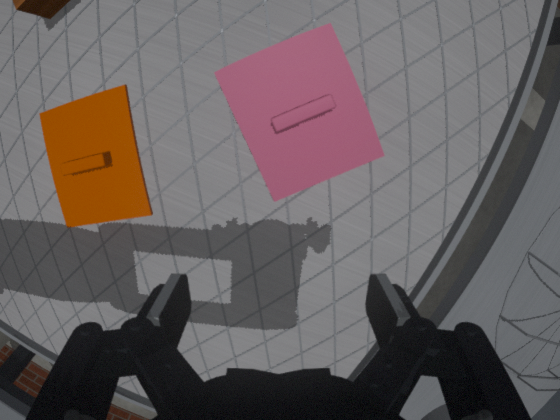

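Lid candidates in the top view are blue (230,134), pink (430,251), orange (369,294) and the plywood one in the box at (355,182). The description says plywood in the box grooves, so I choose the last and check it in a close crop.

```bash
cat > h.py <<'E'
import numpy as np, cv2
from bench import r, imaging
def ray(n,px,z,info=None):
    c=info or imaging.camera_info(n); K=np.array(c["camera_matrix"]);R=np.array(c["R"]);t=np.array(c["t"])
    if n=="wrist":
        d=np.array([(px[0]-K[0,2])/K[0,0],(px[1]-K[1,2])/K[1,1]]); th=np.hypot(*d)
        v=np.array([*(d/max(th,1e-9)*np.sin(th)),np.cos(th)])
    else: v=np.linalg.inv(K)@[px[0],px[1],1]
    o=-R.T@t; w=R.T@v
    return o+w*(z-o[2])/w[2]
E
python3 - <<'E'
from h import *
im=cv2.imread("pics/top0.png")
crop=cv2.resize(im[140:260,280:400],None,fx=5,fy=5,interpolation=cv2.INTER_CUBIC)
cv2.imwrite("pics/boxcrop.png",crop)
hsv=cv2.cvtColor(im,cv2.COLOR_BGR2HSV)
# tray
def big(m,name,z,region):
    mm=np.zeros_like(m); a,b,c,d=region; mm[b:d,a:c]=m[b:d,a:c]
    mm=cv2.morphologyEx(mm,cv2.MORPH_CLOSE,np.ones((5,5),np.uint8))
    cs=max(cv2.findContours(mm,cv2.RETR_EXTERNAL,cv2.CHAIN_APPROX_NONE)[0],key=cv2.contourArea)
    rc=cv2.minAreaRect(cs); bp=cv2.boxPoints(rc)
    P=np.array([ray("top",p,z)[:2] for p in bp])
    print(name,np.round(bp,1).tolist(),np.round(P,1).tolist(),"c",P.mean(0).round(1),"sides",[np.linalg.norm(P[i]-P[(i+1)%4]).round(1) for i in range(4)],"ang",[np.degrees(np.arctan2(*(P[(i+1)%4]-P[i])[::-1])).round(1) for i in range(4)])
big((hsv[...,2]<60).astype(np.uint8)*255,"tray",45,(190,160,265,255))
big(((hsv[...,1]>80)).astype(np.uint8)*255,"box",72,(285,140,395,258))
big(((hsv[...,1]>40)&(hsv[...,2]>140)&(hsv[...,0]<30)).astype(np.uint8)*255,"lid",64,(285,140,395,258))
for z in (110,):print("jar",ray("top",(285,122),110))
print("pot",ray("top",(126,194),92),"plant",ray("top",(429,180),60))
E
```

```text
tray [[200.6999969482422, 241.8000030517578], [203.8000030517578, 172.8000030517578], [254.1999969482422, 175.10000610351562], [251.0, 244.10000610351562]] [[370.2, 283.6], [616.9, 270.3], [605.3, 89.8], [358.9, 104.6]] c [487.8 187.1] sides [np.float64(247.1), np.float64(180.9), np.float64(246.9), np.float64(179.3)] ang [np.float64(-3.1), np.float64(-93.7), np.float64(176.6), np.float64(86.4)]
box [[294.3999938964844, 226.1999969482422], [352.1000061035156, 146.0], [388.1000061035156, 171.89999389648438], [330.29998779296875, 252.10000610351562]] [[419.5, -49.7], [698.6, -259.2], [604.4, -383.1], [327.2, -173.2]] c [ 512.4 -216.3] sides [np.float64(349.0), np.float64(155.7), np.float64(347.7), np.float64(154.2)] ang [np.float64(-36.9), np.float64(-127.3), np.float64(142.9), np.float64(53.2)]
lid [[306.29998779296875, 211.5], [349.1000061035156, 151.60000610351562], [382.70001220703125, 175.60000610351562], [339.8999938964844, 235.5]] [[470.4, -93.1], [680.2, -249.4], [592.5, -365.7], [384.0, -209.1]] c [ 531.8 -229.3] sides [np.float64(261.6), np.float64(145.7), np.float64(260.7), np.float64(144.6)] ang [np.float64(-36.7), np.float64(-127.0), np.float64(143.1), np.float64(53.3)]
jar [779.57117528 -23.14682314 110.        ]
pot [541.46143151 533.19617243  92.        ] plant [ 574.44865007 -530.02545212   60.        ]
```

View pics/boxcrop.png

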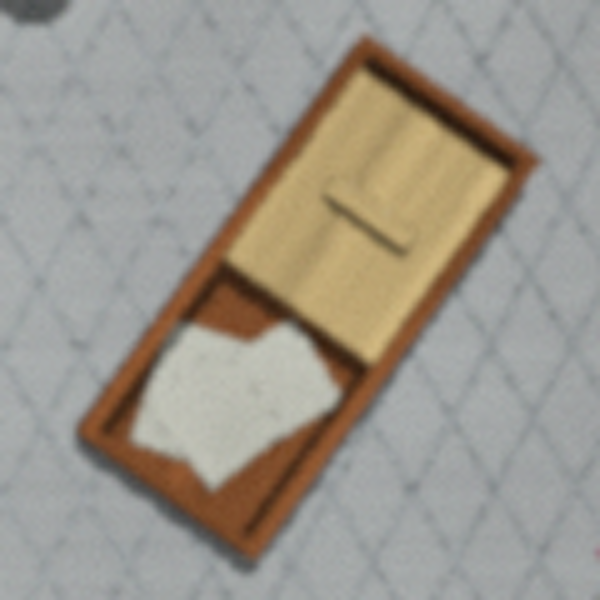

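The crop shows the plywood lid with its thumb block at about (353,183) in the full picture. The paper bay is to its lower left, so box +y points to the upper right. The measured sides, 349 x 155 mm, match the box.

```bash
cat >> h.py <<'E'
from scipy.spatial.transform import Rotation as Ro
A=np.radians(-36.9); BC=np.array([512.4,-216.3]); UY=np.array([np.cos(A),np.sin(A)]); UX=np.array([-UY[1],UY[0]])*-1
# box x = such that x cross y = z : x = (uy_y, -uy_x)
UX=np.array([UY[1],-UY[0]])
def tobox(p): d=np.asarray(p)[:2]-BC; return np.array([d@UX,d@UY])
def world(b): return BC+b[0]*UX+b[1]*UY
def delta(xyz,yaw=None):
    s=r.sense(); R=Ro.from_euler("xyz",s["tcp_rot"],degrees=True)
    d=R.inv().apply(np.asarray(xyz)-s["tool_pos"])/10
    y=s["tcp_rot"][2] if yaw is None else yaw
    T=Ro.from_euler("xyz",[180,0,y],degrees=True)
    rv=np.degrees((R.inv()*T).as_rotvec())
    print("t",s["time"],"pos",s["tool_pos"].round(1),"rot",s["tcp_rot"].round(1),"gap",s["finger_gap"].round(1),"F",s["ft_force"].round(1)); print("delta cm",d.round(2),"rv",rv.round(1)); return d,rv
E
python3 - <<'E'
from h import *
c=[(360,68),(512,175),(375,363),(230,262)]
P=[tobox(ray("top",((x+.5)/5-.5+280,(y+.5)/5-.5+140),64)) for x,y in c]
print(np.round(P,1)); m=np.mean(P,0); print(m,world(m))
for q in [(325,197),(407,253)]: print("block",tobox(ray("top",((q[0]+.5)/5-.5+280,(q[1]+.5)/5-.5+140),86)))
delta([*world([0,m[1]]),150],53.1)
E
```

```text
[[-63.9 154.7]
 [ 67.3 155.4]
 [ 65.7  -9.9]
 [-58.4 -11.7]]
[ 2.67170237 72.1173589 ] [ 568.46700138 -261.73724028]
block [-32.00639205  61.20683357]
block [36.89253369 62.68094161]Traceback (most recent call last):
  File "<stdin>", line 6, in <module>
  File "h.py", line 23, in delta
    print("t",s["time"],"pos",s["tool_pos"].round(1),"rot",s["tcp_rot"].round(1),"gap",s["finger_gap"].round(1),"F",s["ft_force"].round(1)); print("delta cm",d.round(2),"rv",rv.round(1)); return d,rv
                                                                                       ^^^^^^^^^^^^^^^^^^^^^
AttributeError: 'float' object has no attribute 'round'
```

```bash
sed -i 's/s\["finger_gap"\].round(1)/round(s["finger_gap"],1)/' h.py
python3 - <<'E'
from h import *
delta([*world([2,71]),150],53.1)
E
```

```text
t 0.15 pos [ 242.2 -548.5  230.5] rot [-179.9   -0.    23.8] gap 85.4 F [-0.1  0.5 -0.8]
delta cm [ 41.43 -13.17   8.07] rv [ -0.1  -0.  -29.3]
```

```bash
python3 -m creep '4 -1.3 0.5 0 0 -4 5; 8.5 -2.7 1.2 0 0 -8 5; 13 -4.1 2 0 0 -12 5; 17.5 -5.5 3 0 0 -16 5; 22 -7 4 0 0 -20 5; 26.5 -8.4 5 0 0 -24 5; 31 -9.8 6 0 0 -27 5; 35 -11.1 7 0 0 -29.3 5; 39 -12.4 8 0 0 -29.3 5; 41.4 -13.2 8 0 0 -29.3 5; 41.4 -13.2 8 0 0 -29.3 5; 41.4 -13.2 8 0 0 -29.3 5' 20
python3 - <<'E'
from h import *
delta([*world([2,71]),72],53.1)
c=imaging.camera_info("wrist")
import json
im=imaging.snapshot("wrist"); cv2.imwrite("pics/w1.png",im[:,:,::-1])
E
```

```text
time: 1.35
tool_pos: [567.6, -259.9, 150.2]
tcp_rot: [-179.9, -0.0, 53.2]
ft_force: [-0.7, 0.1, -1.3]
finger_gap: 50.2
t 1.35 pos [ 567.6 -259.9  150.2] rot [-179.9   -0.    53.2] gap 50.2 F [-0.7  0.1 -1.3]
delta cm [-0.02  0.08  7.82] rv [-0.1 -0.   0.1]
```

View pics/w1.png

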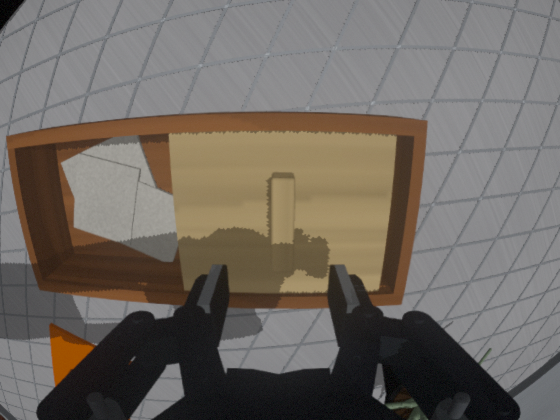

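The wrist view shows the block between and ahead of the fingers, at columns 272-295 and rows 175-270.

```bash
python3 - <<'E'
from h import *
for p in [(272,178),(295,178),(273,238),(293,238),(283,270)]: print(p,tobox(ray("wrist",p,86)).round(1))
for p in [(170,133),(183,292),(396,133),(384,292)]: print("plate",tobox(ray("wrist",p,64)).round(1))
for p in [(426,121),(8,137),(38,290),(405,304)]: print("boxcorner",tobox(ray("wrist",p,72)).round(1))
delta([*world([0,70]),72],53.1)
E
```

```text
(272, 178) [-33.5  65.7]
(295, 178) [-33.5  80.7]
(273, 238) [ 9.  66.2]
(293, 238) [ 9.  80.1]
(283, 270) [34.4 73.3]
plate [-63.2  -9.1]
plate [ 70.1 -12. ]
plate [-63.8 155.9]
plate [ 70.3 161.4]
boxcorner [-74.7 176.2]
boxcorner [ -74.9 -168.6]
boxcorner [  78.6 -174.2]
boxcorner [ 79.1 180.2]
t 1.4 pos [ 567.2 -260.7  150.5] rot [-179.9   -0.    53.1] gap 49.6 F [0.5 0.1 0.3]
delta cm [ 0.26 -0.03  7.85] rv [-0.1 -0.   0. ]
```

```bash
python3 -m creep '0.2 0.25 3 0 0 0 5; 0.2 0.25 6 0 0 0 5; 0.2 0.25 7.5 0 0 0 5; 0.2 0.25 8.05 0 0 0 5; 0.2 0.25 8.05 0 0 0 1; 0.2 0.25 8.05 0 0 0 1; 0.2 0.25 8.05 0 0 0 1; 0.2 0.25 8.05 0 0 0 1; 0.2 0.25 8.05 0 0 0 1; 0.2 0.25 8.05 0 0 0 1' 25
python3 - <<'E'
from h import *
delta([*world([0,-79]),70],53.1)
im=imaging.snapshot("wrist"); cv2.imwrite("pics/w2.png",im[:,:,::-1])
E
```

```text
time: 2.4
tool_pos: [571.4, -261.3, 72.0]
tcp_rot: [179.9, -0.0, 53.1]
ft_force: [-1.6, -0.5, 6.5]
finger_gap: 15.2
t 2.4 pos [ 571.4 -261.3   72. ] rot [179.9  -0.   53.1] gap 15.2 F [-1.6 -0.5  6.5]
delta cm [  0.06 -15.32   0.18] rv [ 0.1 -0.   0. ]
```

View pics/w2.png

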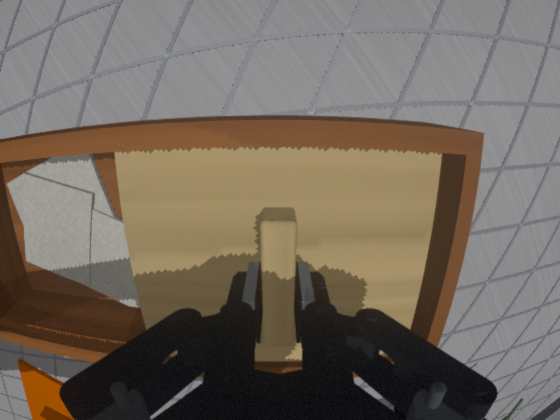

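```bash
python3 -m creep '0 -0.5 -0.05 0 0 0 1; 0 -1.5 -0.05 0 0 0 1; 0 -3 -0.05 0 0 0 1; 0 -4.5 -0.05 0 0 0 1; 0 -6 -0.05 0 0 0 1; 0 -7.5 -0.05 0 0 0 1; 0 -9 -0.05 0 0 0 1; 0 -10.5 -0.05 0 0 0 1; 0 -12 -0.05 0 0 0 1; 0 -13 -0.05 0 0 0 1; 0 -14 -0.05 0 0 0 1; 0 -14 -0.05 0 0 0 1'
python3 - <<'E'
from h import *
delta([*world([0,-79]),72],53.1)
im=imaging.snapshot("wrist"); cv2.imwrite("pics/w3.png",im[:,:,::-1])
E
```

```text
time: 3.65
tool_pos: [458.5, -176.6, 72.2]
tcp_rot: [179.9, -0.0, 53.2]
ft_force: [-0.8, 0.8, -0.3]
finger_gap: 14.9
t 3.65 pos [ 458.5 -176.6   72.2] rot [179.9  -0.   53.2] gap 14.9 F [-0.8  0.8 -0.3]
delta cm [ 0.06 -1.2   0.02] rv [ 0.1 -0.   0.1]
```

View pics/w3.png

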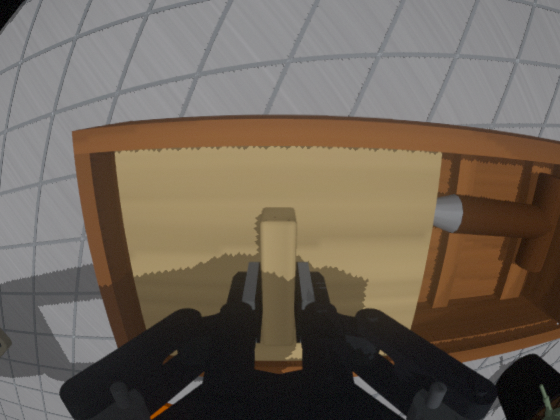

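The lid followed; about 10 mm of end gap is left at column 115, and the dibber tip shows at (450,213). I'll finish the slide to the wall.

```bash
python3 -m creep '0 -0.4 0 0 0 0 1; 0 -0.8 0 0 0 0 1; 0 -1.1 0 0 0 0 1; 0 -1.3 0 0 0 0 1; 0 -1.3 0 0 0 0 1'
python3 - <<'E'
from h import *
delta([*world([0,-79]),72],53.1)
im=imaging.snapshot("wrist"); cv2.imwrite("pics/w4.png",im[:,:,::-1])
E
```

```text
time: 4.2
tool_pos: [449.6, -170.0, 72.9]
tcp_rot: [179.7, -0.0, 53.1]
ft_force: [2.9, -3.6, -2.8]
finger_gap: 15.3
t 4.2 pos [ 449.6 -170.    72.9] rot [179.7  -0.   53.1] gap 15.3 F [ 2.9 -3.6 -2.8]
delta cm [ 0.07 -0.1   0.09] rv [ 0.3 -0.   0. ]
```

View pics/w4.png

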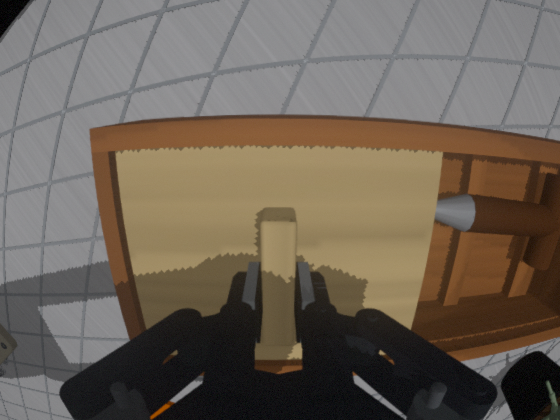

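```bash
python3 -m creep '0 0 0 0 0 0 4; 0 0 0 0 0 0 5; 0 0 -1 0 0 0 5; 0 0 -4 0 0 0 5; 0 0 -8 0 0 0 5; 0 4 -9.5 0 0 0 6; 0 8 -10 0 0 0 6; 0 12 -10 0 0 0 6; 0 16 -10 0 0 0 6; 0 16 -10 0 0 0 6; 0 16 -10 0 0 0 6'
python3 - <<'E'
from h import *
delta([*world([0,84]),72],53.1)
im=imaging.snapshot("wrist"); cv2.imwrite("pics/w5.png",im[:,:,::-1])
im=imaging.snapshot("top"); cv2.imwrite("pics/top5.png",im[:,:,::-1])
E
```

```text
time: 5.35
tool_pos: [577.1, -265.8, 172.8]
tcp_rot: [179.9, -0.0, 53.1]
ft_force: [-1.0, 0.5, -0.2]
finger_gap: 60.2
t 5.35 pos [ 577.1 -265.8  172.8] rot [179.9  -0.   53.1] gap 60.2 F [-1.   0.5 -0.2]
delta cm [ 0.07  0.23 10.08] rv [ 0.1 -0.   0. ]
```

View pics/w5.png

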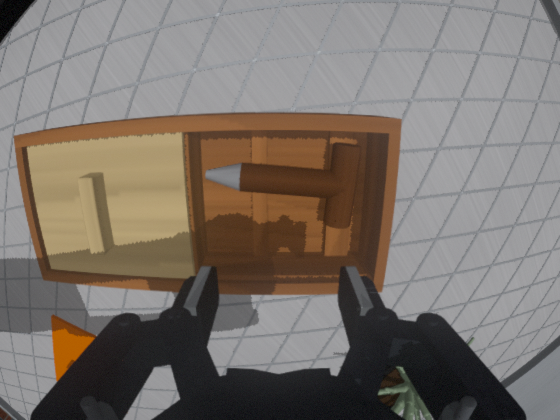

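The bay is open and the lid sits against the far end wall. The dibber has its tip at (206,176), its cone base at (241,177), and its crossbar from (345,143) to (340,228).

```bash
python3 - <<'E'
from h import *
P={k:ray("wrist",p,31)[:2] for k,p in dict(tip=(206,176),cone=(241,177),sh=(320,182),cb=(343,185),c1=(345,143),c2=(340,228)).items()}
for k,v in P.items(): print(k,v.round(1),tobox(v).round(1))
d=(P['sh']-P['tip']); L=np.linalg.norm(d); u=d/L
print("angle",np.degrees(np.arctan2(u[1],u[0])),"tip-cone",np.linalg.norm(P['cone']-P['tip']),"tip-cb",(P['cb']-P['tip'])@u,"bar",np.linalg.norm(P['c1']-P['c2']))
g=P['tip']+u*72; print("grasp",g,tobox(g))
for n,p in dict(lidL=(26,148),lidR=(183,133)).items(): print(n,tobox(ray("wrist",p,64)).round(1))
for p in [(400,121),(16,137),(43,281),(382,292)]: print("boxcorner",tobox(ray("wrist",p,72)).round(1))
E
```

```text
tip [ 536.6 -209. ] [-20.4  15. ]
cone [ 561.7 -229.5] [-19.   47.3]
sh [ 616.2 -276.1] [-14.4 118.9]
cb [ 631.8 -291.1] [-11.8 140.4]
c1 [ 655.1 -260.1] [-50.6 140.5]
c2 [ 606.2 -324.9] [ 30.5 140.2]
angle -40.171032853223586 tip-cone 32.33156979194867 tip-cb 125.70314944988618 bar 81.13725380731563
grasp [ 591.65562335 -255.45484861] [-16.27514749  86.88886911]
lidL [ -62.6 -164. ]
lidR [-63.1   5.1]
boxcorner [-74.5 175.8]
boxcorner [ -75.1 -169.1]
boxcorner [  79.2 -173.9]
boxcorner [ 78.6 176.8]
```

```bash
python3 - <<'E'
from h import *
delta([591,-255.5,120],139.8)
E
```

```text
t 5.45 pos [ 576.8 -265.2  174. ] rot [179.8  -0.   53.2] gap 59.9 F [ 0.3  0.1 -0.4]
delta cm [1.63 0.53 5.41] rv [  0.2   0.2 -86.6]
```

```bash
python3 -m creep '0.2 0 0 0 0 -8 4.5; 0.4 0.1 1 0 0 -16 4.5; 0.6 0.2 1.5 0 0 -24.5 4.5; 0.8 0.3 2 0 0 -33 4.5; 1 0.4 2.5 0 0 -41.5 4.5; 1.2 0.5 3 0 0 -50 4.5; 1.4 0.5 3.5 0 0 -58.5 4.5; 1.6 0.5 4 0 0 -67 4.5; 1.6 0.5 4.5 0 0 -75.5 4.5; 1.6 0.5 5 0 0 -84 4.5; 1.6 0.5 5 0 0 -86.6 4.5; 1.6 0.5 5 0 0 -86.6 4.5; 1.6 0.5 5 0 0 -86.6 4.5'
python3 - <<'E'
from h import *
delta([591,-255.5,15],139.8)
im=imaging.snapshot("wrist"); cv2.imwrite("pics/w6.png",im[:,:,::-1])
E
```

```text
time: 6.75
tool_pos: [590.5, -255.2, 125.2]
tcp_rot: [179.9, 0.3, 139.7]
ft_force: [0.0, 0.3, -0.4]
finger_gap: 44.9
t 6.75 pos [ 590.5 -255.2  125.2] rot [179.9   0.3 139.7] gap 44.9 F [ 0.   0.3 -0.4]
delta cm [-0.   -0.   11.02] rv [ 0.1  0.3 -0.1]
```

View pics/w6.png

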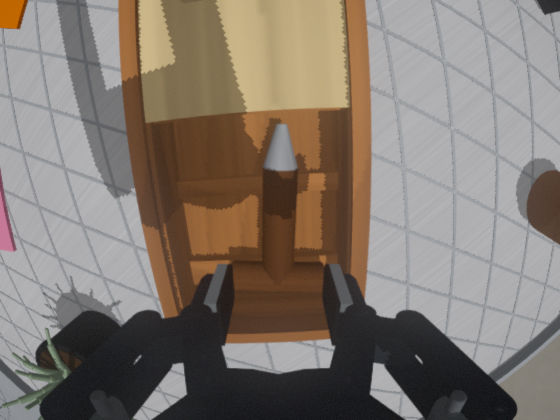

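```bash
python3 - <<'E'
from h import *
P={k:ray("wrist",p,31)[:2] for k,p in dict(tip=(282,125),cone=(281,167),sh=(279.5,240),cb=(277.5,277)).items()}
u=P['sh']-P['tip'];u/=np.linalg.norm(u)
g=P['tip']+72*u
print({k:v.round(1) for k,v in P.items()},np.degrees(np.arctan2(u[1],u[0])),"grasp",g,(P['cone']-P['tip'])@u,(P['cb']-P['tip'])@u)
delta([*g,15],139.8)
E
```

```text
{'tip': array([ 539.5, -208.3]), 'cone': array([ 562.8, -228.9]), 'sh': array([ 607. , -267.7]), 'cb': array([ 631.9, -291. ])} -41.3957251716974 grasp [ 593.50554491 -255.86336099] 31.15661425372051 124.09934118844821
t 6.8 pos [ 590.6 -255.3  125.1] rot [179.9   0.3 139.7] gap 45.2 F [ 0.3 -0.2  0.6]
delta cm [-0.2   0.13 11.01] rv [ 0.1  0.3 -0.1]
```

```bash
python3 -m creep '-0.1 0.1 2 0 0 0.8 4.5; -0.1 0.1 4.5 0 0 0.8 4.5; -0.1 0.1 7 0 0 0.8 4.5; -0.1 0.1 9 0 0 0.8 4.5; -0.1 0.1 10.2 0 0 0.8 4.5; -0.1 0.1 10.8 0 0 0.8 4.5; -0.1 0.1 10.9 0 0 0.8 4.5; -0.1 0.1 10.9 0 0 0.8 4.5'
python3 - <<'E'
from h import *
delta([591,-255.5,15],139.8)
im=imaging.snapshot("wrist"); cv2.imwrite("pics/w7.png",im[:,:,::-1])
E
```

```text
time: 7.6
tool_pos: [596.9, -259.4, 24.4]
tcp_rot: [179.8, 1.0, 138.8]
ft_force: [-12.2, -3.0, 34.1]
finger_gap: 45.2
t 7.6 pos [ 596.9 -259.4   24.4] rot [179.8   1.  138.8] gap 45.2 F [-12.2  -3.   34.1]
delta cm [ 0.72 -0.1   0.93] rv [ 0.2  1.  -1. ]
```

View pics/w7.png

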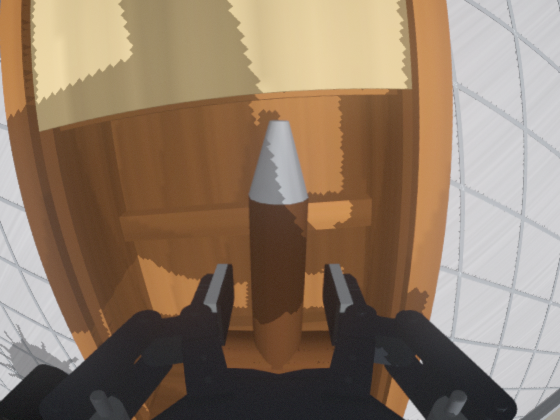

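The descent stalled at z=24 with 34 N, so something blocks it. I suspect a gripper knuckle on the near long wall, since the dibber lies 16 mm off centre. I'll back off and look.

```bash
python3 -m creep '0.3 0 -0.6 0 0 0 4.5; 0.5 0 -1 0 0 0 4.5; 0.5 0 -1 0 0 0 4.5; 0.5 0 -1 0 0 0 4.5'
python3 - <<'E'
from h import *
delta([591,-255.5,15],139)
im=imaging.snapshot("scene"); cv2.imwrite("pics/s8.png",cv2.resize(im[120:240,130:320,::-1],None,fx=4,fy=4,interpolation=cv2.INTER_CUBIC))
c=imaging.camera_info("wrist"); R=np.array(c["R"]);t=np.array(c["t"]);o=-R.T@t
s=r.sense(); Rt=Ro.from_euler("xyz",s["tcp_rot"],degrees=True)
print("cam in tool",Rt.inv().apply(o-s["tool_pos"]).round(1), "axis",Rt.inv().apply(R[2]).round(2))
# wall inner top edge in w7-like: where should it project? rays of knuckle px
for p in [(390,318),(400,325),(425,340),(505,395)]:
  for z in (72,100): print(p,z,tobox(ray("wrist",p,z)).round(0))
E
```

```text
time: 8.05
tool_pos: [592.5, -255.5, 33.6]
tcp_rot: [179.8, 0.9, 138.8]
ft_force: [0.3, 0.2, -0.3]
finger_gap: 45.3
t 8.05 pos [ 592.5 -255.5   33.6] rot [179.8   0.9 138.8] gap 45.3 F [ 0.3  0.2 -0.3]
delta cm [ 0.14 -0.1   1.86] rv [ 0.1  0.9 -0.2]
cam in tool [  83.9   -0.5 -143.2] axis [-0.32  0.    0.95]
(390, 318) 72 [-63.  89.]
(390, 318) 100 [-52.  65.]
(400, 325) 72 [-68.  93.]
(400, 325) 100 [-56.  68.]
(425, 340) 72 [-82. 105.]
(425, 340) 100 [-66.  77.]
(505, 395) 72 [-159.  176.]
(505, 395) 100 [-122.  129.]
```

View pics/s8.png

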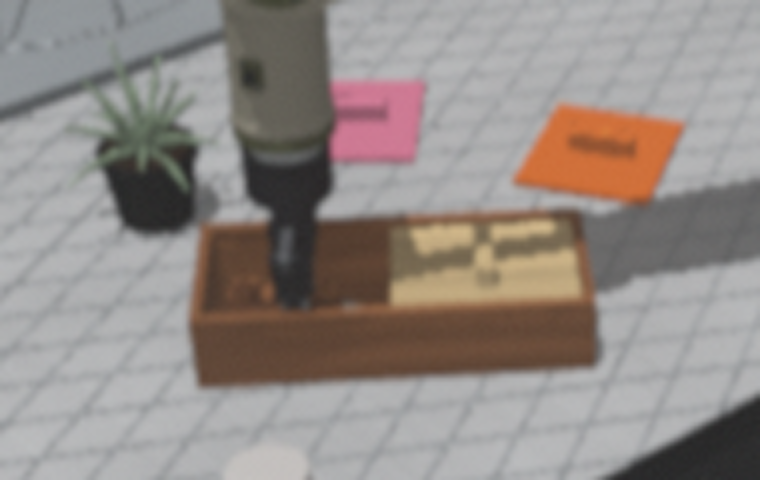

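The dibber's far-side clearance agrees with the knuckle pressing on the -x wall (its edge is at box x≈-63). I'll shift the open fingers 8 mm inward, go deeper, and nudge the dibber towards the bay's middle before gripping.

```bash
python3 -m creep '0.1 -0.4 0 0 0.9 0 4.5; 0.1 -0.7 0 0 0.9 0 4.5; 0.1 -0.8 0.4 0 0.9 0 4.5; 0.1 -0.8 0.8 0 0.9 0 4.5; 0.1 -0.8 1 0 0.9 0 4.5; 0.1 -0.8 1.2 0 0.9 0 4.5'
python3 - <<'E'
from h import *
delta([591,-255.5,16],139)
E
```

```text
time: 8.7
tool_pos: [586.2, -260.7, 20.6]
tcp_rot: [179.9, -0.1, 138.8]
ft_force: [-0.5, 0.2, 1.1]
finger_gap: 45.0
t 8.7 pos [ 586.2 -260.7   20.6] rot [ 1.799e+02 -1.000e-01  1.388e+02] gap 45.0 F [-0.5  0.2  1.1]
delta cm [-0.01  0.71  0.47] rv [ 0.1 -0.1 -0.2]
```

```bash
python3 -m creep '0 -0.3 0 0 0 0 4.5; 0 -0.6 0.2 0 0 0 4.5; 0 -0.8 0.4 0 0 0 4.5; 0 -0.8 0.5 0 0 0 4.5; 0 -0.8 0.5 0 0 0 4.5'
python3 - <<'E'
from h import *
delta([591,-255.5,16],139)
im=imaging.snapshot("wrist"); cv2.imwrite("pics/w9.png",im[:,:,::-1])
E
```

```text
time: 9.2
tool_pos: [580.6, -266.9, 15.4]
tcp_rot: [179.9, -0.1, 138.8]
ft_force: [0.0, -0.2, -0.1]
finger_gap: 44.8
t 9.2 pos [ 580.6 -266.9   15.4] rot [ 1.799e+02 -1.000e-01  1.388e+02] gap 44.8 F [ 0.  -0.2 -0.1]
delta cm [-0.03  1.54 -0.06] rv [ 0.1 -0.1 -0.2]
```

View pics/w9.png

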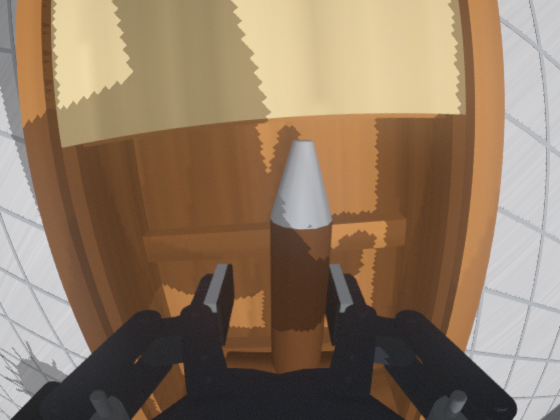

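Now the fingers straddle the shaft at z=15 without contact force, with the shaft by the right pad (300,300). I'll grip.

```bash
python3 -m creep '0 0 0 0 0 0 2; 0 0 0 0 0 0 2; 0 0 0 0 0 0 2; 0 0 0 0 0 0 2; 0 0 0 0 0 0 2; 0 0 0 0 0 0 2; 0 0 0 0 0 0 2; 0 0 -0.3 0 0 0 2; 0 0 -1 0 0 0 2; 0 0 -2 0 0 0 2; 0 0 -3 0 0 0 2; 0 0 -3 0 0 0 2' 60
python3 - <<'E'
from h import *
delta([591,-255.5,16],139)
im=imaging.snapshot("wrist"); cv2.imwrite("pics/w10.png",im[:,:,::-1])
E
```

```text
time: 10.45
tool_pos: [582.2, -267.7, 48.1]
tcp_rot: [179.8, 0.1, 138.8]
ft_force: [1.0, -0.1, -1.6]
finger_gap: 24.1
t 10.45 pos [ 582.2 -267.7   48.1] rot [1.798e+02 1.000e-01 1.388e+02] gap 24.1 F [ 1.  -0.1 -1.6]
delta cm [0.15 1.49 3.22] rv [ 0.2  0.1 -0.2]
```

View pics/w10.png

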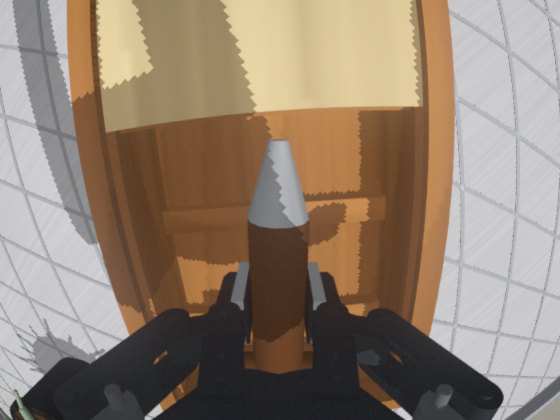

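The dibber is lifted 33 mm, gap 24 mm, and the tip has not moved in the view. Next I raise it and carry it to the tray.

```bash
python3 - <<'E'
from h import *
delta([487,186,150],176.7)
im=cv2.imread("pics/top5.png"); cv2.imwrite("pics/traycrop.png",cv2.resize(im[155:265,180:280],None,fx=5,fy=5,interpolation=cv2.INTER_CUBIC))
E
```

```text
t 10.5 pos [ 581.7 -267.5   47.1] rot [1.798e+02 1.000e-01 1.388e+02] gap 24.5 F [ 0.2 -0.4 -1.8]
delta cm [ 37.    27.89 -10.26] rv [  0.1   0.1 -37.9]
```

View pics/traycrop.png

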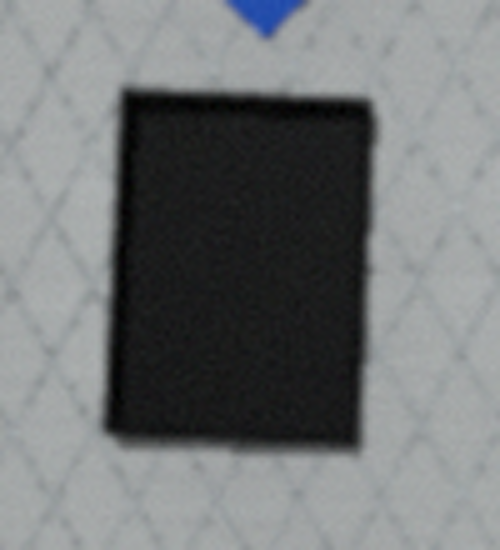

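The tray fills (205,173)-(254,244) in the top view and is empty.

```bash
python3 -m creep '0 0 -2 0 0 0 2; 0 0 -4.5 0 0 0 2; 0 0 -7 0 0 0 2; 0 0 -9 0 0 0 2; 1 0.8 -10.2 0 0 -1 2; 3 2.3 -10.3 0 0 -3 2; 5.5 4.1 -10.3 0 0 -6 2; 8 6 -10.3 0 0 -9 2; 10.5 7.9 -10.3 0 0 -12 2; 13 9.8 -10.3 0 0 -15 2; 15.5 11.7 -10.3 0 0 -18 2; 18 13.6 -10.3 0 0 -21 2; 20.5 15.5 -10.3 0 0 -24 2; 23 17.4 -10.3 0 0 -27 2; 25.5 19.2 -10.3 0 0 -30 2; 28 21.1 -10.3 0 0 -33 2; 30.5 23 -10.3 0 0 -35 2; 33 24.9 -10.3 0 0 -37.9 2; 35.5 26.8 -10.3 0 0 -37.9 2; 37 27.9 -10.3 0 0 -37.9 2'
python3 - <<'E'
from h import *
im=imaging.snapshot("wrist"); cv2.imwrite("pics/w11.png",im[:,:,::-1])
delta([487,186,40],176.7)
E
```

```text
time: 12.5
tool_pos: [485.2, 188.6, 149.5]
tcp_rot: [179.9, 0.1, 176.8]
ft_force: [0.1, 0.2, -1.7]
finger_gap: 24.5
t 12.55 pos [484.7 190.4 149.5] rot [179.8   0.  176.9] gap 24.3 F [-1.3  2.4 -2.2]
delta cm [-0.25 -0.45 10.95] rv [0.2 0.  0.2]
```

View pics/w11.png

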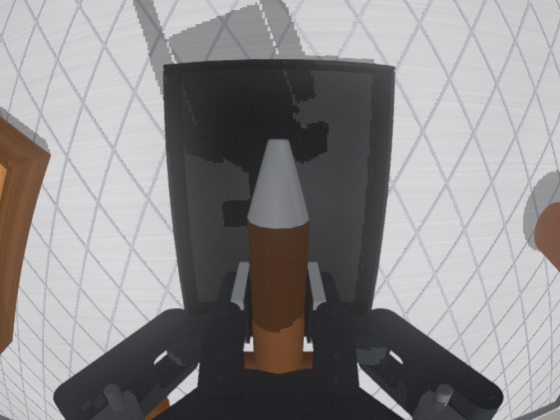

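The dibber is still held (tip at (278,140)) and lies centred along the tray, whose far rim runs from (164,66) to (394,68). I'll lower it.

```bash
python3 - <<'E'
from h import *
a=ray("wrist",(164,66),45);b=ray("wrist",(394,68),45);print(a,b,np.linalg.norm(a-b)); m=(a+b)/2; u=(b-a)/np.linalg.norm(b-a); n=np.array([-u[1],u[0]]);print("centre from rim",m[:2]+125*n[:1] if 0 else m[:2], u)
E
python3 -m creep '-0.2 -0.3 2 0 0 0 2; -0.2 -0.4 4.5 0 0 0 2; -0.2 -0.4 7 0 0 0 2; -0.2 -0.4 9.5 0 0 0 2; -0.2 -0.4 11.5 0 0 0 2; -0.2 -0.4 12.5 0 0 0 2; -0.2 -0.4 13 0 0 0 2; -0.2 -0.4 13.2 0 0 0 2; -0.2 -0.4 13.2 0 0 0 2'
```

```text
[361.25559927 109.79966883  45.        ] [372.31248311 287.0886489   45.        ] 177.63343473210944
centre from rim [366.78404119 198.44415887] [0.06224551 0.99806087 0.        ]
time: 13.45
tool_pos: [487.1, 186.8, 18.2]
tcp_rot: [179.8, 0.1, 176.9]
ft_force: [-0.0, 0.3, -0.7]
finger_gap: 24.3
```

```bash
python3 -m creep '0 0 0.4 0 0 0 2; 0 0 0.8 0 0 0 2; 0 0 1.1 0 0 0 2; 0 0 1.2 0 0 0 2; 0 0 1.2 0 0 0 2'; python3 -m creep '0 0 0.1 0 0 0 2; 0 0 0.2 0 0 0 2; 0 0 0.2 0 0 0 2'
```

```text
time: 13.95
tool_pos: [486.9, 186.8, 5.9]
tcp_rot: [179.8, 0.1, 176.9]
ft_force: [1.0, 0.1, -1.2]
finger_gap: 24.2
time: 14.25
tool_pos: [487.0, 186.8, 4.2]
tcp_rot: [179.8, 0.1, 176.9]
ft_force: [-0.7, -0.5, 1.6]
finger_gap: 24.0
```

```bash
python3 -m creep '0 0 0.1 0 0 0 2; 0 0 0.15 0 0 0 2; 0 0 0.15 0 0 0 2'
```

```text
time: 14.55
tool_pos: [487.1, 186.8, 4.1]
tcp_rot: [179.8, 0.1, 176.9]
ft_force: [-9.5, -2.7, 15.8]
finger_gap: 24.3
```

Contact with the floor is at z≈4 (16 N). I'll ease up slightly and release.

```bash
python3 -m creep '0 0 0 0 0 0 2; 0 0 0 0 0 0 2.6; 0 0 0 0 0 0 3; 0 0 0 0 0 0 4; 0 0 0 0 0 0 5; 0 0 0 0 0 0 5; 0 0 -1 0 0 0 5; 0 0 -3 0 0 0 5; 0 0 -6 0 0 0 5; 0 0 -10 0 0 0 5; 0 0 -14 0 0 0 5; 0 0 -16 0 0 0 5; 0 0 -16 0 0 0 5' 20
python3 - <<'E'
from h import *
im=imaging.snapshot("wrist"); cv2.imwrite("pics/w12.png",im[:,:,::-1])
im=imaging.snapshot("top"); cv2.imwrite("pics/top12.png",im[:,:,::-1])
E
```

```text
time: 15.85
tool_pos: [489.6, 187.1, 169.5]
tcp_rot: [179.7, 0.5, 176.9]
ft_force: [0.4, 0.8, 0.6]
finger_gap: 50.2
```

View pics/w12.png

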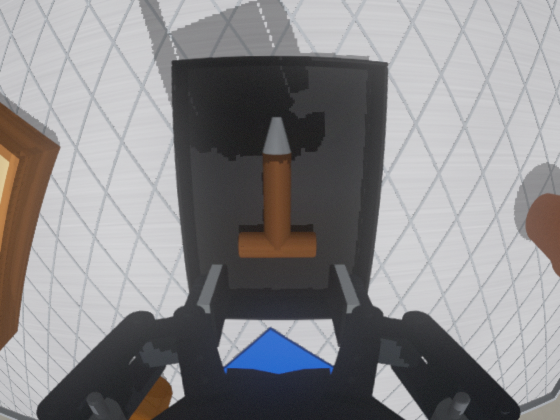

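View pics/top12.png

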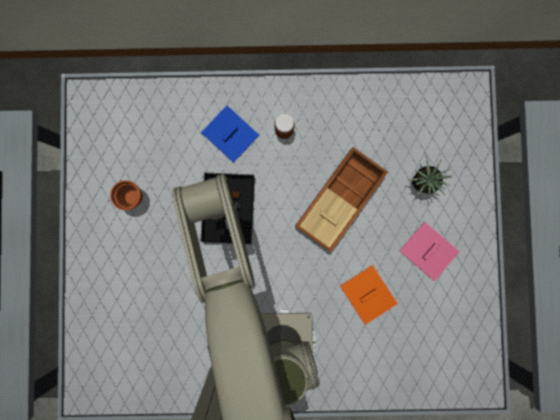

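The dibber lies flat inside the tray (tip (277,118), bar (277,245)). The pots and jar are at their old pixels and the lid is at the lower left end of the box. A numeric check before handing in:

```bash
python3 - <<'E'
from h import *
tip=ray("wrist",(277,118),17);cb=ray("wrist",(277,245),17)
print(tip,cb,np.linalg.norm(tip-cb)); u=(cb-tip)/np.linalg.norm(cb-tip); o=tip+72*u
d=o[:2]-[488,187]; a=np.radians(-3.3); print("origin in tray",d@[np.cos(a),np.sin(a)],d@[-np.sin(a),np.cos(a)])
A0=cv2.imread("pics/top0.png").astype(int);A1=cv2.imread("pics/top12.png").astype(int)
for n,(x,y,w) in dict(pot=(126,195,20),plant=(429,181,22),jar=(285,126,16)).items():
    print(n,np.abs(A0-A1)[y-w:y+w,x-w:x+w].mean())
im=cv2.imread("pics/top12.png");h=cv2.cvtColor(im,cv2.COLOR_BGR2HSV)
m=((h[...,1]>40)&(h[...,2]>140)&(h[...,0]<30)).astype(np.uint8); m[:140]=0;m[258:]=0;m[:,:285]=0;m[:,395:]=0
c=max(cv2.findContours(m,0,1)[0],key=cv2.contourArea); bp=cv2.boxPoints(cv2.minAreaRect(c)); print("lid",np.round([tobox(ray("top",p,64)) for p in bp],1))
im2=imaging.snapshot("wrist")[:,:,::-1]; print("still",np.abs(im2.astype(int)-cv2.imread("pics/w12.png")).mean())
print(r.hand_in())
E
```

```text
[414.75171557 190.42098923  17.        ] [536.51684852 183.68109318  17.        ] 121.95152233864685
origin in tray -1.3239418106938974 -0.6355007193971782
pot 2.988541666666667
plant 2.966253443526171
jar 3.3756510416666665
lid [[ -73.  -163.8]
 [ -72.2    8.3]
 [  73.8    7.3]
 [  72.3 -164.2]]
still 7.073867630385488
the job is handed in; nothing more can be done
None
```

The job is handed in with the lid slid fully open and the dibber lying flat in the middle of the seed tray; no verdict was reported.

**What I did:** I gripped the lid's thumb block and slid the lid until it met the end wall. I then lifted the dibber by its balance point, lowered it until I felt the tray floor, released it and backed the gripper well clear. The clock read about 16 s of the 54 s allowed.

**What went wrong:** The first descent to the dibber stalled with 34 N (the limit is 40 N). It looks like a gripper knuckle came down on the box wall. I backed off, nudged the dibber towards the middle of the bay and gripped it again, this time with no contact force on the way down.

**Last checks:**
- **Lid:** in the top view it measures centred at about y = -78 mm, and it lies between the side walls. Fully open is -81 mm and the limit is -60 mm.
- **Dibber:** its balance point is about 1.5 mm from the tray centre. Tip to crossbar measures 122 mm against 124 mm nominal, assuming it lies on the floor, so it looks flat.
- **Pots and jar:** they show no visible movement between the first and last top views.
- **Stillness, inconclusive:** two final wrist pictures differed by an average of 7 grey levels. The arm may still have been settling when they were taken, so this does not confirm that the dibber was at rest.

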